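# Close the air filter with its slotted cover and wing nut

### The job

Close the air filter housing: take the cover that has the long slot in its top, lower it over the wing nut and stud until it sits fully home on the housing, then turn the wing nut clockwise (seen from above) to its stop so that its wings lie across the slot and hold the cover down. Leave the other cover, the one with only a small round hole, where it is.

Things in the scene. Friction and masses are not known exactly. Their poses are not given: they have to be found in the camera images.
- housing: Fixed grey filter housing, block 100 (x) x 66 (y) x 40 mm high, brass pipe stub at each short end. Origin: centre of its underside, on the bench; z up. On its flat top: paper filter element 70 x 44, 16 high, and on its z axis an 8 mm stud with a wing nut. A seated cover rests on the 40 mm high top around the element, sides parallel to the housing's; its top is then at 70 mm.
- wing_nut (a joint): Steel wing nut on the stud: flat upright wings 12 mm thick, 44 tip to tip, 73 to 98 mm above the bench; pinch across the 12 mm. Angle in rad, growing clockwise seen from above: 0 = wings along the housing's x, where the slotted cover passes over them; starts -0.1 to 0.2; hard stop (snug) 1.4. Light friction (0.04 N m), stays where left, sinks 2 mm by the stop.
- cover_mid (a point): Centre of the loose slotted aluminium cover, 15 mm above its lower rim: upside-down tray 90 (x) x 64 (y) x 30 mm high, z up, open below, inside 84 x 58, 0.18 kg, lying open side down on the bench. A slot 56 (x) x 26 mm (y) goes through the middle of its top. Either way round will do. Hold it from above by its long sides, 64 mm apart.
- other_mid (a point): Centre of the other loose aluminium cover, same outer size and pose convention, but with only a 14 mm round hole in the middle of its top. Not used, to be left alone. The two covers may have changed places.
Things that resemble listed ones, but are neither listed nor needed, are in the scene too. Leave any blue, purple or yellow look-alike of the part that bears cover_mid alone.

How it is judged:
By the outcome, as a careful person would: the job done as asked, in the order asked, and still so for the second after the job is handed in, with the robot touching nothing.
It also fails if it takes over 54 s, if anything falls off the work surface, if the arm or the gripper's body presses on something with over 40 N, if the wrist force passes 120 N, or if a joint passes its speed limit or range.

### The arm

A 7-joint arm with a two-finger parallel gripper is mounted at the origin on the work surface. World frame = base frame: x ahead of the robot, y to its left, z up, the work surface at z = 0. Lengths are in m, angles in rad, forces in N, time in s.
With the tool pointing down it reaches from about 0.425 to 0.95 m from the base axis. Payload 4.7 kg.
Tool frame: the origin (TCP) lies midway between the tips of the shut fingers; the grasp point (between the pads) lies 19 mm behind it; z points along the fingers, y is the direction in which the jaws open and shut (so a half turn about z gives the same grasp; the last joint's range is limited). The gripper opens to 87 mm and grips with 3 to 60 N. Pads are 19 mm wide; open, the fingers measure 117 mm over their backs; the gripper's body (75 mm by 190 mm) begins 51 mm behind the grasp point.
Start: joints at [-1.215, 0.469, -0.049, 1.532, 0.024, 1.141, -0.082], TCP at [0.253, 0.626, 0.223] pointing down, gripper open.
Joint ranges: [-2.59, 2.59], [-0.33, 1.99], [-1.39, 1.29], [0.1, 2.45], [-1.04, 4.18], [0.21, 1.99], [-2.66, 2.66]. Speed limits (rad/s): [2.57, 2.57, 3.14, 3.14, 3.14, 3.14, 3.14].

### API

Orientations are given as a unit quaternion [w, x, y, z].
In Python, from workcell import monitor, cams, r gives the robot as it stands.
- The arm moves only by the shell command python3 -m pendant 'ROWS'. ROWS is JSON, a list of rows, each an object of numbers: "dx", "dy", "dz": the shift along the tool's x, y, z in mm; "spin": the turn about the tool's z in units of 6 degrees (1.0 is 6 degrees); "claw": the finger opening in mm, from 0 to 87. A call has 1 to 20 rows; each row is the pose to reach, as a shift and turn from the pose commanded when the call began, along the tool's axes at that moment; what a row does not reach only later rows make up. A row lasts 1/12 s, in which the tool goes at most 41.7 mm and 7.16 degrees, less where a joint would pass 70% of its speed; a pose out of reach is approached as far as the arm can. A call with a gripper value outside its range is refused whole. The fingers move at their own pace and stop on an object; the grip force is fixed at half the most. Time passes only in rows, so rows that repeat a pose let the fingers close. It gives the time, the measured TCP pose, the force and the opening at its end, in the units of the state.
- monitor.get_state(): the state, without advancing time (a new reading comes with each control period).
- cams.snapshot(name): name is "scene" or "top"; returns a dict with "img" (400x640x3 uint8, blue, green, red), "camera_matrix" (3x3 intrinsics, pixels), "rvec" (rotation vector, rad) and "tvec" (3), from world to camera coordinates, as OpenCV has them. Camera axes: x right, y down, z forward; pixel columns grow to the right and rows downward; lengths in m; the calibration is good to about 2 mm. A picture is of the moment at which its call begins. There is no depth.
- r.sign_off(): hands the job in, once; it reports no verdict.
The state is a dict: "clock": time; "joint_pos": joint angles; "joint_velocities": joint speeds; "tau": joint torques, N m; "ee_pos": TCP position; "tool_rot": TCP orientation; "ft_force": force on the tool from outside, world axes, zero at the start; "torque": the same for the moment, N m; "finger_gap": finger opening in m.
Only numpy, scipy, OpenCV 4.12 (cv2) and the standard library are available. Lean on these libraries where they do the work, as an engineer would, in place of code of your own. Each camera call takes 0.05 s, during which the arm holds its last target.

## Working session

There is one attempt and no reset: what is moved stays moved. The work goes in short steps, Python scripts to look and compute and a shell command to move; the robot and the scene stay as the last step left them, time stands still between calls to the robot, and variables do not carry over. Pictures are saved under pics/ and viewed, and the job is handed in when it is done.

```bash
mkdir -p pics; cat > h.py <<'E'
import numpy as np,cv2
from workcell import monitor,cams,r
def snap(n,f):
    s=cams.snapshot(n); cv2.imwrite(f,s['img']); np.savez('cal_'+n+'.npz',K=s['camera_matrix'],r=s['rvec'],t=s['tvec']); return s
def cal(n):
    d=np.load('cal_'+n+'.npz'); return d['K'],d['r'].reshape(3),d['t'].reshape(3)
def w(n,u,v,z):
    K,rv,t=cal(n);R=cv2.Rodrigues(rv)[0]
    d=R.T@np.linalg.inv(K)@np.array([u,v,1.]);c=-R.T@t
    return c+d*(z-c[2])/d[2]
def p(n,X):
    K,rv,t=cal(n);return cv2.projectPoints(np.array(X,float).reshape(-1,3),rv,t,K,None)[0].reshape(-1,2)
def crop(f,o,x0,y0,x1,y1,k):
    cv2.imwrite(o,cv2.resize(cv2.imread(f)[y0:y1,x0:x1],None,fx=k,fy=k,interpolation=cv2.INTER_CUBIC))
E
python3 - <<'E'
from h import *
snap('scene','pics/s0.png');snap('top','pics/t0.png')
for n in('scene','top'):
    K,rv,t=cal(n);print(n,K.ravel(),-cv2.Rodrigues(rv)[0].T@t)
print(monitor.get_state())
E
```

```text
scene [436.59099706   0.         317.47960717   0.         436.59099706
 199.66234719   0.           0.           1.        ] [ 1.00793937 -0.54718471  1.01590869]
top [383.60848807   0.         322.7257118    0.         383.60848807
 199.9628753    0.           0.           1.        ] [ 0.39722306 -0.10235543  0.87554415]
{'clock': 0.1, 'joint_pos': array([-1.2148907 ,  0.46936744, -0.04861059,  1.53357368,  0.02411717,
        1.14103188, -0.08228084]), 'joint_velocities': array([ 0.00033421, -0.00197142,  0.00021329, -0.00407121, -0.00133997,
        0.00251272, -0.00091816]), 'tau': array([ 6.56314751e-04, -5.09170711e+01, -8.11451138e-02, -2.36830258e+01,
       -6.14800723e-02,  3.44651984e-02,  4.23811207e-05]), 'ee_pos': array([0.25315844, 0.6251346 , 0.2216003 ]), 'tool_rot': array([-1.35801624e-04,  1.91183841e-01,  9.81553837e-01, -8.86660592e-04]), 'ft_force': array([ 0.07985784, -0.15848195, -0.22628522]), 'torque': array([ 0.0362558 , -0.02979437, -0.01258259]), 'finger_gap': 0.08746676502188173}
```

View pics/s0.png

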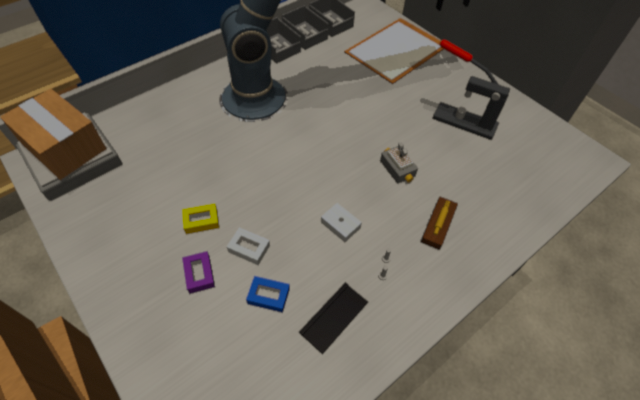

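View pics/t0.png

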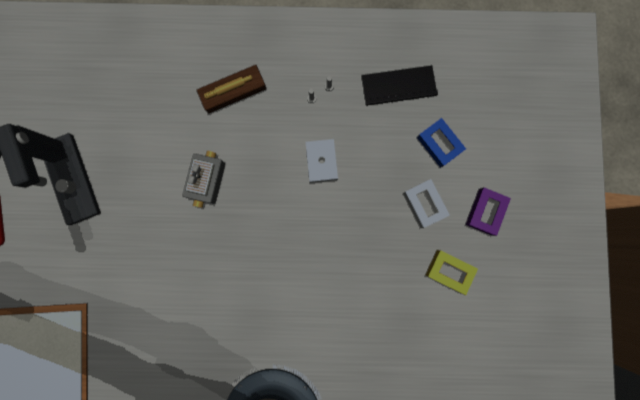

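```bash
python3 - <<'E'
from h import *
crop('pics/t0.png','pics/t0a.png',385,165,465,245,7)
crop('pics/t0.png','pics/t0b.png',165,135,245,225,6)
crop('pics/s0.png','pics/s0a.png',215,220,285,270,8)
crop('pics/s0.png','pics/s0b.png',365,130,435,195,8)
E
```

```text
(no output)
```

View pics/t0a.png

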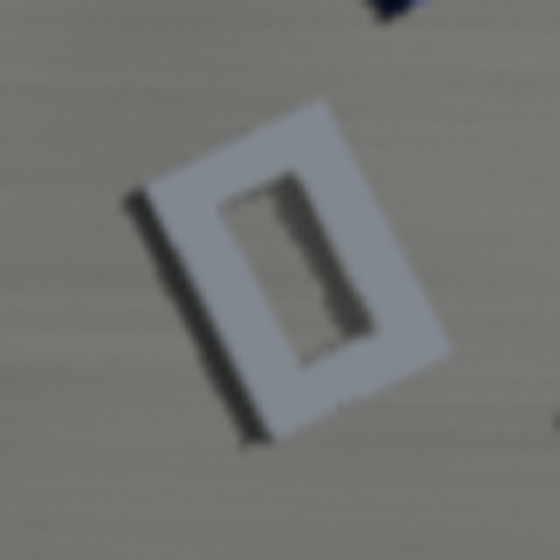

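View pics/t0b.png

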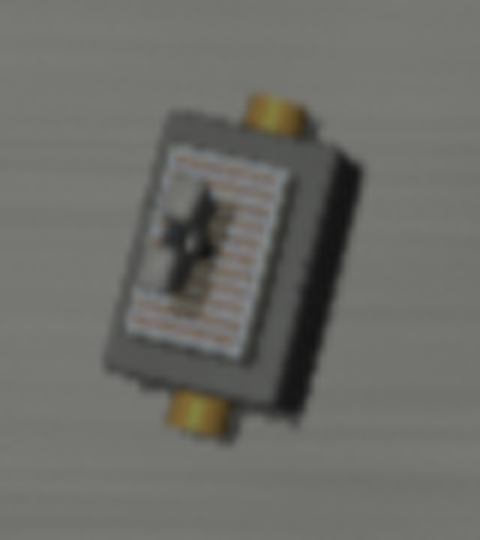

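View pics/s0a.png

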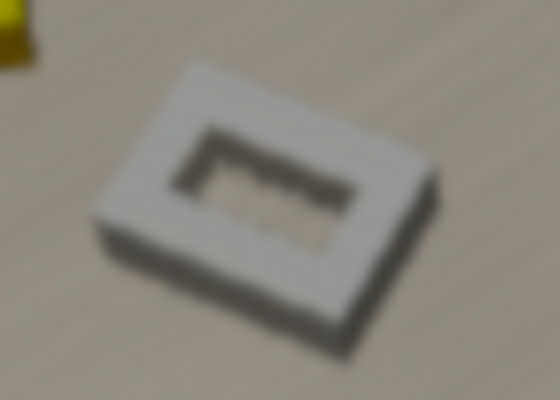

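View pics/s0b.png

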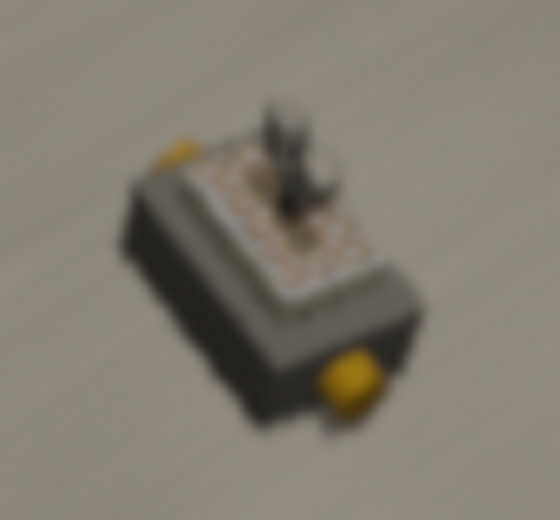

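```bash
cat >> h.py <<'E'
from scipy.optimize import least_squares
def fit(obs,L,W,z,x0):
    # obs: list (cam, [(u,v)|None]*4) corners in order (+,+),(+,-),(-,-),(-,+)
    C=np.array([[L,W],[L,-W],[-L,-W],[-L,W]])/2
    def f(q):
        c,s=np.cos(q[2]),np.sin(q[2]);X=np.c_[C@np.array([[c,s],[-s,c]])+q[:2],np.full(4,z)]
        e=[]
        for n,pts in obs:
            P=p(n,X)
            for a,b in zip(P,pts):
                if b is not None:e+=list(a-b)
        return np.array(e)
    o=least_squares(f,x0,loss='soft_l1');return o.x,f(o.x)
def cp(pts,x0,y0,k): return [None if q is None else np.array([x0+(q[0]+.5)/k-.5,y0+(q[1]+.5)/k-.5]) for q in pts]
E
python3 - <<'E'
from h import *
def show(n,pts,z):
    for q in pts:
        if q is not None: print(n,w(n,*q,z).round(4))
ct=cp([(142,188),(320,97),(453,350),(277,440)],385,165,7)
cs=cp([(195,60),(437,168),(343,322),(97,218)],215,220,8)
ht=cp([(170,112),(342,152),(282,408),(107,370)],165,135,6)
hs=cp([(135,185),(275,370),(420,310)],365,130,8)
show('top',ct,.03);show('scene',cs,.03);show('top',ht,.04);show('scene',hs,.04)
wt=cp([(183,190),(157,275)],165,135,6);show('top',wt,.098)
ws=cp([(290,108),(325,163)],365,130,8);show('scene',ws,.098)
E
```

```text
top [ 0.5005 -0.2828  0.03  ]
top [ 0.5307 -0.3394  0.03  ]
top [ 0.451  -0.3807  0.03  ]
top [ 0.4216 -0.3251  0.03  ]
scene [ 0.4216 -0.3231  0.03  ]
scene [ 0.5039 -0.2839  0.03  ]
scene [ 0.5311 -0.3387  0.03  ]
scene [ 0.4522 -0.3796  0.03  ]
top [0.5751 0.1884 0.04  ]
top [0.5614 0.1243 0.04  ]
top [0.4663 0.1419 0.04  ]
top [0.479  0.2064 0.04  ]
scene [0.469  0.1451 0.04  ]
scene [0.5629 0.1247 0.04  ]
scene [0.5755 0.1856 0.04  ]
top [0.5357 0.1624 0.098 ]
top [0.5062 0.1697 0.098 ]
scene [0.5085 0.1723 0.098 ]
scene [0.5344 0.1637 0.098 ]
```

```bash
python3 - <<'E'
from h import *
ct=cp([(142,188),(320,97),(453,350),(277,440)],385,165,7)
cs=cp([(437,168),(343,322),(97,218),(195,60)],215,220,8)
ht=cp([(170,112),(342,152),(282,408),(107,370)],165,135,6)
hs=cp([(420,310),(275,370),(135,185),None],365,130,8)
hs=cp([(420,310),(275,370),(135,185),None],365,130,8)
# order: (+,+)=(.5755,.186),(+,-)=(.562,.124),(-,-)=(.467,.143)
a,e=fit([('top',ct),('scene',cs)],.09,.064,.03,[.476,-.331,.48]);print('cover',a,np.degrees(a[2]),e.round(1))
b,e=fit([('top',ht),('scene',hs)],.1,.066,.04,[.52,.165,-.19]);print('housing',b,np.degrees(b[2]),e.round(1))
for n in('top','scene'): print(n,fit([(n,ct if n=='top' else cs)],.09,.064,.03,a)[0],fit([(n,ht if n=='top' else hs)],.1,.066,.04,b)[0])
wd=np.array([.0295,-.0073]);print('wing yaw',np.degrees(np.arctan2(wd[1],wd[0])),np.degrees(np.arctan2(-.0086,.0259)))
from scipy.spatial.transform import Rotation as R
q=monitor.get_state()['tool_rot'];print(R.from_quat(np.r_[q[1:],q[0]]).as_matrix().round(3))
E
```

```text
cover [ 0.47638236 -0.33164819  0.48007391] 27.506208832387824 [-0.1 -0.5 -0.1 -0.2  0.  -0.1 -0.5 -0.1 -0.1 -0.9 -0.2  0.1 -0.6 -0.
 -0.3  0.2]
housing [ 0.52075296  0.16532614 -0.19093801] -10.939942355290794 [ 0.1 -0.5  0.4 -1.  -0.3  0.4 -0.4  0.5  0.8 -0.3 -0.2  0.4 -1.5 -0.3]
top [ 0.47595672 -0.33200149  0.48674377] [ 0.52052994  0.1652434  -0.18729812]
scene [ 0.47717702 -0.33127727  0.46929715] [ 0.52185336  0.16644011 -0.21761443]
wing yaw -13.899063092750808 -18.368557451114995
[[-0.927  0.375 -0.001]
 [ 0.375  0.927 -0.002]
 [-0.    -0.002 -1.   ]]
```

```bash
python3 - <<'E'
from h import *
for n,u,v in [('top',82,215),('top',70,140),('top',12,155),('scene',435,118),('scene',494,134),('scene',488,92)]:
    print(n,u,v,w(n,u,v,0).round(3),w(n,u,v,.1).round(3),w(n,u,v,.2).round(3))
t=np.array([.4764,-.3317,.15])
s=monitor.get_state()['ee_pos']
y=np.radians(68.0)
Ry=np.array([np.cos(y),np.sin(y),0]);Rz=np.array([0,0,-1]);Rx=np.cross(Ry,Rz)
for q in [(.43,.35,.32),(.5,.05,.30),(.4764,-.3317,.2)]:
    d=np.array(q)-s;print(q,1000*d@Rx,1000*d@Ry,1000*d@Rz)
E
```

```text
top 82 215 [0.435 0.448 0.   ] [0.431 0.385 0.1  ] [0.427 0.322 0.2  ]
top 70 140 [0.609 0.49  0.   ] [0.585 0.422 0.1  ] [0.561 0.355 0.2  ]
top 12 155 [0.571 0.621 0.   ] [0.551 0.539 0.1  ] [0.531 0.456 0.2  ]
scene 435 118 [0.445 0.417 0.   ] [0.501 0.322 0.1  ] [0.556 0.227 0.2  ]
scene 494 134 [0.611 0.514 0.   ] [0.65  0.409 0.1  ] [0.689 0.305 0.2  ]
scene 488 92 [0.471 0.657 0.   ] [0.524 0.539 0.1  ] [0.577 0.42  0.2  ]
(0.43, 0.35, 0.32) -267.0318707571553 -188.85434563019436 -98.39970402223392
(0.5, 0.05, 0.3) -444.31671860160395 -440.7870404611167 -78.39970402223389
(0.4764, -0.3317, 0.2) -565.4225163406813 -803.533833353875 21.60029597776608
```

```bash
python3 -m pendant '[{"dz":-40},{"dz":-80},{"dx":-25,"dy":-18,"dz":-100,"spin":1},{"dx":-55,"dy":-38,"dz":-100,"spin":2},{"dx":-85,"dy":-60,"dz":-100,"spin":3},{"dx":-115,"dy":-82,"dz":-100,"spin":4},{"dx":-145,"dy":-103,"dz":-100,"spin":5},{"dx":-175,"dy":-124,"dz":-100,"spin":6},{"dx":-205,"dy":-145,"dz":-100,"spin":7},{"dx":-235,"dy":-166,"dz":-100,"spin":8},{"dx":-267,"dy":-189,"dz":-100,"spin":9},{"dx":-290,"dy":-220,"dz":-95,"spin":10},{"dx":-313,"dy":-252,"dz":-95,"spin":11},{"dx":-336,"dy":-284,"dz":-90,"spin":12},{"dx":-359,"dy":-316,"dz":-90,"spin":13},{"dx":-382,"dy":-348,"dz":-85,"spin":14},{"dx":-405,"dy":-380,"dz":-80,"spin":15},{"dx":-428,"dy":-412,"dz":-80,"spin":16},{"dx":-444,"dy":-441,"dz":-80,"spin":17},{"dx":-444,"dy":-441,"dz":-80,"spin":18}]'
cat >> h.py <<'E'
from scipy.spatial.transform import Rotation as Rot
def go(x,y,z,yaw):
    s=monitor.get_state();q=s['tool_rot'];M=Rot.from_quat(np.r_[q[1:],q[0]]).as_matrix()
    d=M.T@(np.array([x,y,z])-s['ee_pos'])*1000
    cy=np.degrees(np.arctan2(M[1,1],M[0,1])); dy=(yaw-cy+180)%360-180
    print('clock',s['clock'],'at',s['ee_pos'].round(4),'yaw_y',round(cy,2),'tilt',M[:,2].round(3),'q7',s['joint_pos'].round(2),'F',s['ft_force'].round(1),'gap',round(s['finger_gap'],4))
    print('move dx %.1f dy %.1f dz %.1f spin %.2f'%(*d,-dy/6))
E
python3 -c "
from h import *
go(.4764,-.3317,.1,-62.4)"
```

```text
clock 0.1 at [0.2532 0.6251 0.2216] yaw_y 67.96 tilt [-0.001 -0.002 -1.   ] q7 [-1.21  0.47 -0.05  1.53  0.02  1.14 -0.08] F [ 0.1 -0.2 -0.2] gap 0.0875
move dx -566.0 dy -802.9 dz 123.1 spin 21.73schema error: expected keys dx, dy, dz, spin, claw
```

```bash
python3 -m pendant '[{"dx":0,"dy":0,"dz":-40,"spin":0,"claw":87},{"dx":0,"dy":0,"dz":-80,"spin":0,"claw":87},{"dx":-25,"dy":-18,"dz":-100,"spin":1,"claw":87},{"dx":-55,"dy":-38,"dz":-100,"spin":2,"claw":87},{"dx":-85,"dy":-60,"dz":-100,"spin":3,"claw":87},{"dx":-115,"dy":-82,"dz":-100,"spin":4,"claw":87},{"dx":-145,"dy":-103,"dz":-100,"spin":5,"claw":87},{"dx":-175,"dy":-124,"dz":-100,"spin":6,"claw":87},{"dx":-205,"dy":-145,"dz":-100,"spin":7,"claw":87},{"dx":-235,"dy":-166,"dz":-100,"spin":8,"claw":87},{"dx":-267,"dy":-189,"dz":-100,"spin":9,"claw":87},{"dx":-290,"dy":-220,"dz":-95,"spin":10,"claw":87},{"dx":-313,"dy":-252,"dz":-95,"spin":11,"claw":87},{"dx":-336,"dy":-284,"dz":-90,"spin":12,"claw":87},{"dx":-359,"dy":-316,"dz":-90,"spin":13,"claw":87},{"dx":-382,"dy":-348,"dz":-85,"spin":14,"claw":87},{"dx":-405,"dy":-380,"dz":-80,"spin":15,"claw":87},{"dx":-428,"dy":-412,"dz":-80,"spin":16,"claw":87},{"dx":-444,"dy":-441,"dz":-80,"spin":17,"claw":87},{"dx":-444,"dy":-441,"dz":-80,"spin":18,"claw":87}]'
python3 -c "
from h import *
go(.4764,-.3317,.1,-62.4)"
```

```text
clock: 1.77
ee_pos: [0.4996, 0.0416, 0.3027]
tool_rot: [0.001, 0.91, 0.414, -0.0]
ft_force: [-0.3, -1.1, 1.3]
finger_gap: 0.0867
clock 1.7667 at [0.4996 0.0416 0.3027] yaw_y -41.05 tilt [ 0.    -0.003 -1.   ] q7 [-0.66  0.11  0.54  1.85 -0.06  1.19 -0.81] F [-0.3 -1.1  1.3] gap 0.0867
move dx -296.3 dy 227.2 dz 203.8 spin 3.56
```

```bash
python3 -m pendant '[{"dx":-27,"dy":21,"dz":10,"spin":0.5,"claw":87},{"dx":-54,"dy":42,"dz":20,"spin":1,"claw":87},{"dx":-81,"dy":63,"dz":30,"spin":1.5,"claw":87},{"dx":-108,"dy":84,"dz":40,"spin":2,"claw":87},{"dx":-135,"dy":105,"dz":50,"spin":2.5,"claw":87},{"dx":-162,"dy":126,"dz":60,"spin":3,"claw":87},{"dx":-189,"dy":147,"dz":75,"spin":3.5,"claw":87},{"dx":-216,"dy":168,"dz":90,"spin":3.5,"claw":87},{"dx":-243,"dy":189,"dz":105,"spin":3.5,"claw":87},{"dx":-270,"dy":210,"dz":120,"spin":3.5,"claw":87},{"dx":-288,"dy":221,"dz":150,"spin":3.5,"claw":87},{"dx":-296,"dy":227,"dz":180,"spin":3.56,"claw":87},{"dx":-296,"dy":227,"dz":200,"spin":3.56,"claw":87},{"dx":-296,"dy":227,"dz":200,"spin":3.56,"claw":87},{"dx":-296,"dy":227,"dz":200,"spin":3.56,"claw":87}]'
python3 -c "
from h import *
go(.4764,-.3317,.007,-62.4)
snap('top','pics/t1.png');crop('pics/t1.png','pics/t1a.png',370,140,490,260,5)"
```

```text
clock: 3.02
ee_pos: [0.482, -0.3219, 0.1016]
tool_rot: [-0.001, 0.969, 0.247, -0.001]
ft_force: [0.4, -0.6, 0.5]
finger_gap: 0.0869
clock 3.0167 at [ 0.482  -0.3219  0.1016] yaw_y -61.41 tilt [-0.003  0.001 -1.   ] q7 [ 0.03  0.52  0.66  1.91 -0.41  0.85 -0.17] F [ 0.4 -0.6  0.5] gap 0.0869
move dx -9.4 dy 6.1 dz 94.6 spin 0.16
```

View pics/t1a.png

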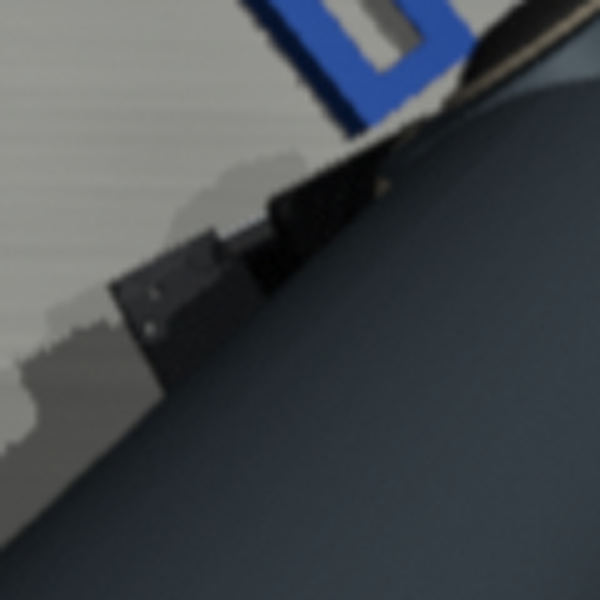

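```bash
python3 -m pendant '[{"dx":-9.4,"dy":6.1,"dz":15,"spin":0.16,"claw":87},{"dx":-9.4,"dy":6.1,"dz":30,"spin":0.16,"claw":87},{"dx":-9.4,"dy":6.1,"dz":45,"spin":0.16,"claw":87},{"dx":-9.4,"dy":6.1,"dz":55,"spin":0.16,"claw":87},{"dx":-9.4,"dy":6.1,"dz":55,"spin":0.16,"claw":87},{"dx":-9.4,"dy":6.1,"dz":55,"spin":0.16,"claw":87},{"dx":-9.4,"dy":6.1,"dz":55,"spin":0.16,"claw":87}]'
python3 -c "
from h import *
snap('scene','pics/s1.png');crop('pics/s1.png','pics/s1a.png',190,190,310,290,5)
go(.4764,-.3317,.007,-62.4)"
```

```text
clock: 3.65
ee_pos: [0.4783, -0.3325, 0.0488]
tool_rot: [0.001, 0.971, 0.239, 0.001]
ft_force: [0.5, 0.1, -0.2]
finger_gap: 0.087
clock 3.7 at [ 0.4783 -0.3326  0.0488] yaw_y -62.34 tilt [ 0.002 -0.001 -1.   ] q7 [ 0.09  0.59  0.61  1.94 -0.48  0.76 -0.11] F [ 0.2 -0.1  0.2] gap 0.0869
move dx -1.3 dy -1.7 dz 41.8 spin 0.01
```

View pics/s1a.png

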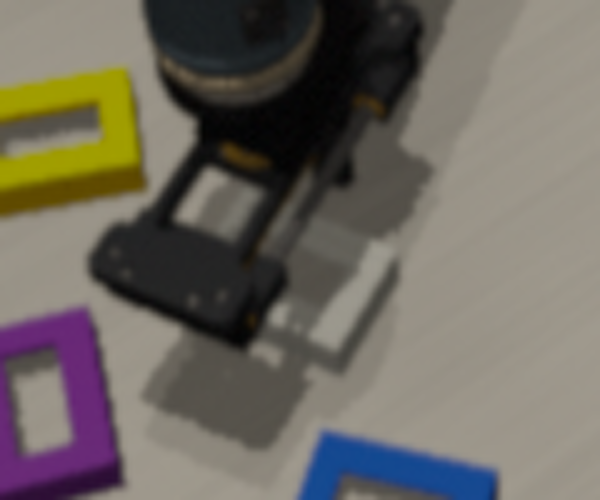

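```bash
python3 -m pendant '[{"dx":-1,"dy":-1.5,"dz":14,"spin":0,"claw":87},{"dx":-1,"dy":-1.5,"dz":28,"spin":0,"claw":87},{"dx":-1,"dy":-1.5,"dz":38,"spin":0,"claw":87},{"dx":-1,"dy":-1.5,"dz":41.5,"spin":0,"claw":87},{"dx":-1,"dy":-1.5,"dz":41.5,"spin":0,"claw":87},{"dx":-1,"dy":-1.5,"dz":41.5,"spin":0,"claw":87},{"dx":-1,"dy":-1.5,"dz":41.5,"spin":0,"claw":55},{"dx":-1,"dy":-1.5,"dz":41.5,"spin":0,"claw":55},{"dx":-1,"dy":-1.5,"dz":41.5,"spin":0,"claw":55},{"dx":-1,"dy":-1.5,"dz":41.5,"spin":0,"claw":55},{"dx":-1,"dy":-1.5,"dz":41.5,"spin":0,"claw":55},{"dx":-1,"dy":-1.5,"dz":41.5,"spin":0,"claw":55}]'
python3 -c "
from h import *
go(.4764,-.3317,.2,-62.4)"
```

```text
clock: 4.7
ee_pos: [0.476, -0.3315, 0.0063]
tool_rot: [0.0, 0.971, 0.239, 0.0]
ft_force: [-0.3, -0.4, 1.6]
finger_gap: 0.0636
clock 4.7 at [ 0.476  -0.3315  0.0063] yaw_y -62.36 tilt [ 0.001 -0.    -1.   ] q7 [ 0.13  0.65  0.56  1.96 -0.53  0.68 -0.07] F [-0.3 -0.4  1.6] gap 0.0636
move dx 0.3 dy 0.4 dz -193.7 spin 0.01
```

```bash
python3 -m pendant '[{"dx":0,"dy":0,"dz":-10,"spin":0,"claw":50},{"dx":0,"dy":0,"dz":-25,"spin":0,"claw":50},{"dx":0,"dy":0,"dz":-45,"spin":0,"claw":50},{"dx":0,"dy":0,"dz":-65,"spin":0,"claw":50},{"dx":0,"dy":0,"dz":-85,"spin":0,"claw":50},{"dx":0,"dy":0,"dz":-105,"spin":0,"claw":50},{"dx":0,"dy":0,"dz":-125,"spin":0,"claw":50},{"dx":0,"dy":0,"dz":-145,"spin":0,"claw":50},{"dx":0,"dy":0,"dz":-155,"spin":0,"claw":50},{"dx":0,"dy":0,"dz":-155,"spin":0,"claw":50},{"dx":0,"dy":0,"dz":-155,"spin":0,"claw":50},{"dx":0,"dy":0,"dz":-155,"spin":0,"claw":50}]'
python3 -c "
from h import *
snap('scene','pics/s2.png');crop('pics/s2.png','pics/s2a.png',180,130,330,280,4)
go(.5208,.1655,.17,-100.9)
go(.545,-.09,.17,-84)"
```

```text
clock: 5.7
ee_pos: [0.4751, -0.3306, 0.1598]
tool_rot: [-0.001, 0.971, 0.239, -0.001]
ft_force: [0.7, 0.7, -1.6]
finger_gap: 0.0638
clock 5.75 at [ 0.475  -0.3306  0.1596] yaw_y -62.36 tilt [-0.002  0.001 -1.   ] q7 [-0.    0.45  0.71  1.86 -0.35  0.96 -0.22] F [ 0.6 -0.1 -1.8] gap 0.0637
move dx 270.7 dy -418.3 dz -9.8 spin 6.42
clock 5.75 at [ 0.475  -0.3306  0.1596] yaw_y -62.36 tilt [-0.002  0.001 -1.   ] q7 [-0.    0.45  0.71  1.86 -0.35  0.96 -0.22] F [ 0.6 -0.1 -1.8] gap 0.0637
move dx 173.6 dy -180.7 dz -10.2 spin 3.61
```

View pics/s2a.png

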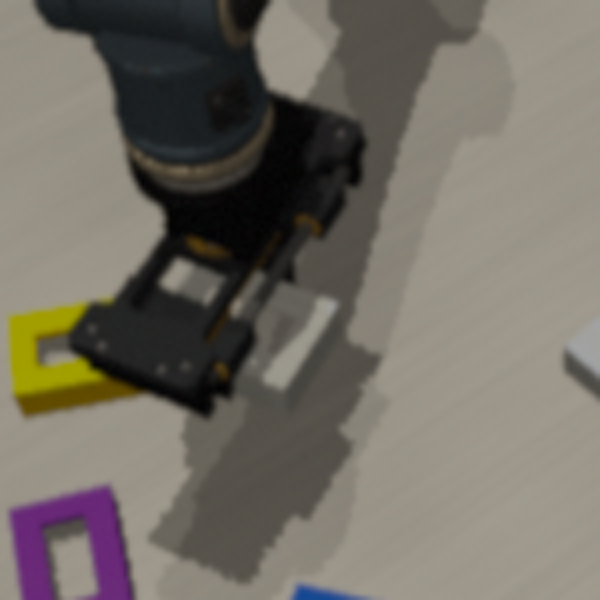

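```bash
python3 -m pendant '[{"dx":8,"dy":-12,"dz":-3,"spin":0.2,"claw":50},{"dx":22,"dy":-34,"dz":-5,"spin":0.5,"claw":50},{"dx":40,"dy":-62,"dz":-8,"spin":0.9,"claw":50},{"dx":58,"dy":-90,"dz":-10,"spin":1.3,"claw":50},{"dx":76,"dy":-118,"dz":-10,"spin":1.7,"claw":50},{"dx":94,"dy":-146,"dz":-10,"spin":2.1,"claw":50},{"dx":112,"dy":-174,"dz":-10,"spin":2.5,"claw":50},{"dx":130,"dy":-202,"dz":-10,"spin":3,"claw":50},{"dx":148,"dy":-230,"dz":-10,"spin":3.5,"claw":50},{"dx":166,"dy":-258,"dz":-10,"spin":4,"claw":50},{"dx":184,"dy":-286,"dz":-10,"spin":4.4,"claw":50},{"dx":202,"dy":-314,"dz":-10,"spin":4.8,"claw":50},{"dx":220,"dy":-342,"dz":-10,"spin":5.2,"claw":50},{"dx":238,"dy":-370,"dz":-10,"spin":5.6,"claw":50},{"dx":254,"dy":-394,"dz":-10,"spin":6,"claw":50},{"dx":264,"dy":-410,"dz":-10,"spin":6.3,"claw":50},{"dx":270.5,"dy":-418,"dz":-10,"spin":6.42,"claw":50},{"dx":270.5,"dy":-418,"dz":-10,"spin":6.42,"claw":50},{"dx":270.5,"dy":-418,"dz":-10,"spin":6.42,"claw":50},{"dx":270.5,"dy":-418,"dz":-10,"spin":6.42,"claw":50}]'
python3 -c "
from h import *
snap('scene','pics/s3.png');crop('pics/s3.png','pics/s3a.png',320,80,470,200,5)
snap('top','pics/t3.png');crop('pics/t3.png','pics/t3a.png',140,110,290,230,5)
go(.5208,.1655,.12,-100.9)"
```

```text
clock: 7.42
ee_pos: [0.5213, 0.1621, 0.1708]
tool_rot: [0.001, 0.995, -0.096, -0.0]
ft_force: [0.0, -1.2, -1.7]
finger_gap: 0.0634
clock 7.5167 at [0.5215 0.1623 0.1711] yaw_y -101.06 tilt [-0. -0. -1.] q7 [-1.01  0.4   0.82  1.93 -0.35  0.96 -1.79] F [-0.6  0.6 -1.3] gap 0.0637
move dx -1.3 dy -3.1 dz 51.1 spin -0.03
```

View pics/s3a.png

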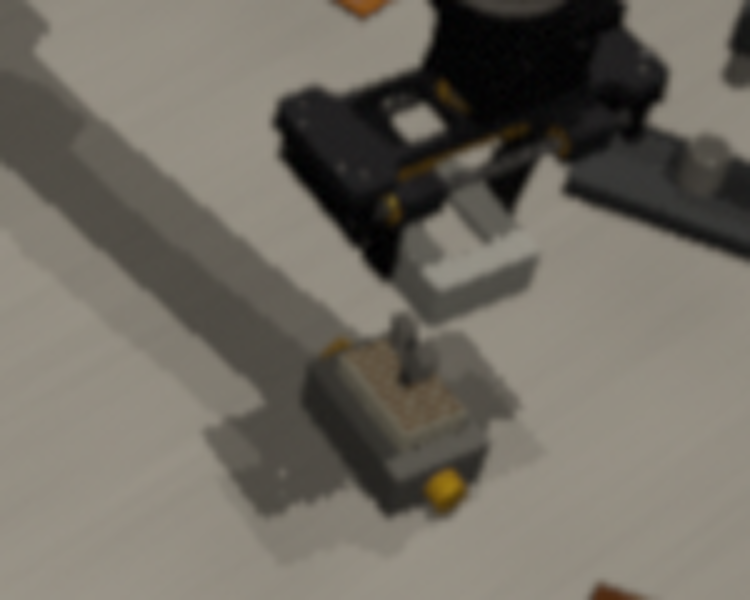

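View pics/t3a.png

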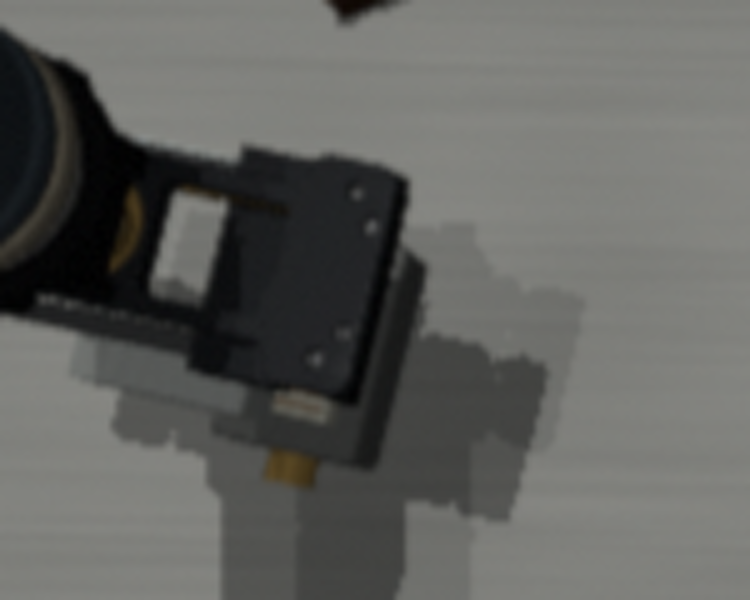

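```bash
python3 -m pendant '[{"dx":-1.3,"dy":-3.1,"dz":10,"spin":-0.03,"claw":50},{"dx":-1.3,"dy":-3.1,"dz":25,"spin":-0.03,"claw":50},{"dx":-1.3,"dy":-3.1,"dz":40,"spin":-0.03,"claw":50},{"dx":-1.3,"dy":-3.1,"dz":51,"spin":-0.03,"claw":50},{"dx":-1.3,"dy":-3.1,"dz":51,"spin":-0.03,"claw":50},{"dx":-1.3,"dy":-3.1,"dz":51,"spin":-0.03,"claw":50},{"dx":-1.3,"dy":-3.1,"dz":51,"spin":-0.03,"claw":50},{"dx":-1.3,"dy":-3.1,"dz":51,"spin":-0.03,"claw":50}]'
python3 -c "
from h import *
snap('scene','pics/s4.png');crop('pics/s4.png','pics/s4a.png',350,100,450,190,7)
go(.5208,.1655,.06,-100.9)"
```

```text
clock: 8.18
ee_pos: [0.5215, 0.1677, 0.1208]
tool_rot: [-0.0, 0.996, -0.093, 0.001]
ft_force: [-0.1, 0.7, -1.8]
finger_gap: 0.0638
clock 8.2333 at [0.5215 0.1678 0.1208] yaw_y -100.71 tilt [ 0.001  0.001 -1.   ] q7 [-0.97  0.47  0.77  1.98 -0.42  0.86 -1.73] F [-0.1  0.4 -0.4] gap 0.0641
move dx -0.3 dy 2.4 dz 60.8 spin 0.03
```

View pics/s4a.png

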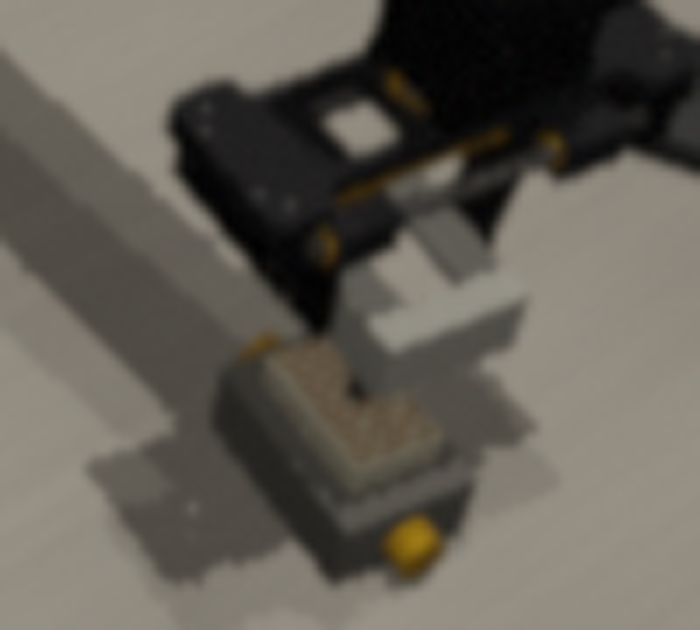

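```bash
python3 - <<'E'
from h import *
c=cp([(385,350),(525,290)],350,100,7)
P=[w('scene',*q,.144) for q in c];print(P)
h=np.radians(-10.9);ex=np.array([np.cos(h),np.sin(h)])
print('cover centre',(P[0]+P[1])[:2]/2-.045*ex)
print(np.degrees(np.arctan2(*(P[1]-P[0])[1::-1]))-90)
for i in range(4):
    snap('scene','pics/tmp.png');s=monitor.get_state();print(s['clock'],s['ee_pos'].round(4))
E
```

```text
[array([0.55622926, 0.12765478, 0.144     ]), array([0.56760607, 0.19253627, 0.144     ])]
cover centre [0.51772952 0.16860482]
-9.945566535726442
8.2833 [0.5214 0.1679 0.1207]
8.3333 [0.5212 0.1679 0.1206]
8.3833 [0.5211 0.1679 0.1205]
8.4333 [0.521  0.1678 0.1204]
```

```bash
python3 -m pendant '[{"dx":0.7,"dy":2.2,"dz":0,"spin":0.03,"claw":50},{"dx":0.7,"dy":2.2,"dz":0,"spin":0.03,"claw":50},{"dx":0.7,"dy":2.2,"dz":6,"spin":0.03,"claw":50},{"dx":0.7,"dy":2.2,"dz":12,"spin":0.03,"claw":50},{"dx":0.7,"dy":2.2,"dz":18,"spin":0.03,"claw":50},{"dx":0.7,"dy":2.2,"dz":24,"spin":0.03,"claw":50},{"dx":0.7,"dy":2.2,"dz":30,"spin":0.03,"claw":50},{"dx":0.7,"dy":2.2,"dz":30,"spin":0.03,"claw":50},{"dx":0.7,"dy":2.2,"dz":30,"spin":0.03,"claw":50},{"dx":0.7,"dy":2.2,"dz":30,"spin":0.03,"claw":50}]'
python3 -c "
from h import *
snap('scene','pics/s5.png');crop('pics/s5.png','pics/s5a.png',360,110,440,190,8)
go(.5208,.1655,.0465,-100.9)"
```

```text
clock: 9.27
ee_pos: [0.5213, 0.1653, 0.0901]
tool_rot: [0.0, 0.995, -0.095, 0.0]
ft_force: [0.1, 0.9, -1.3]
finger_gap: 0.0638
clock 9.3167 at [0.5214 0.1654 0.0902] yaw_y -100.89 tilt [ 0.001  0.    -1.   ] q7 [-0.94  0.51  0.74  2.   -0.47  0.81 -1.7 ] F [-0.1  0.3 -1.7] gap 0.0637
move dx -0.6 dy 0.0 dz 43.7 spin 0.00
```

View pics/s5a.png

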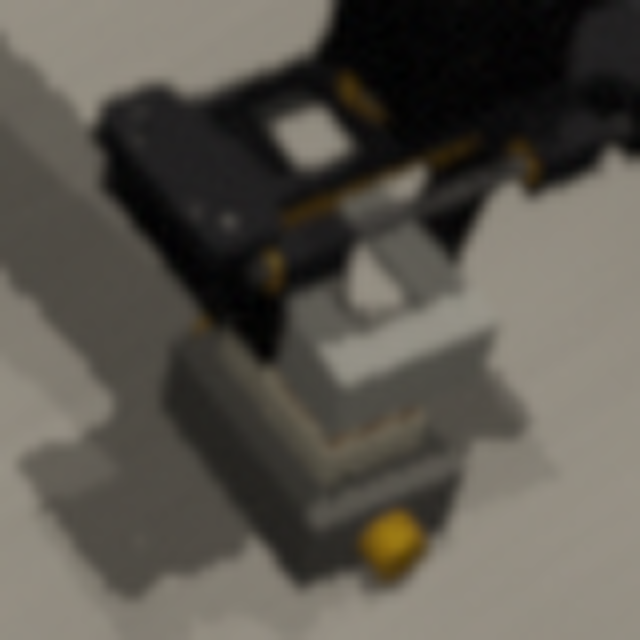

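```bash
python3 -m pendant '[{"dx":0,"dy":0,"dz":6,"spin":0,"claw":50},{"dx":0,"dy":0,"dz":12,"spin":0,"claw":50},{"dx":0,"dy":0,"dz":18,"spin":0,"claw":50},{"dx":0,"dy":0,"dz":24,"spin":0,"claw":50},{"dx":0,"dy":0,"dz":30,"spin":0,"claw":50},{"dx":0,"dy":0,"dz":36,"spin":0,"claw":50},{"dx":0,"dy":0,"dz":36,"spin":0,"claw":50},{"dx":0,"dy":0,"dz":36,"spin":0,"claw":50},{"dx":0,"dy":0,"dz":36,"spin":0,"claw":50}]'
python3 -c "
from h import *
snap('scene','pics/s6.png');crop('pics/s6.png','pics/s6a.png',360,110,440,190,8)
go(.5208,.1655,.0465,-100.9)"
```

```text
clock: 10.07
ee_pos: [0.5213, 0.1653, 0.0541]
tool_rot: [-0.0, 0.995, -0.095, 0.0]
ft_force: [0.3, -0.1, -0.9]
finger_gap: 0.064
clock 10.1167 at [0.5214 0.1654 0.0543] yaw_y -100.89 tilt [ 0.001  0.    -1.   ] q7 [-0.9   0.56  0.69  2.02 -0.52  0.74 -1.65] F [ 0.3  0.1 -1.6] gap 0.0638
move dx -0.6 dy 0.0 dz 7.8 spin 0.00
```

View pics/s6a.png

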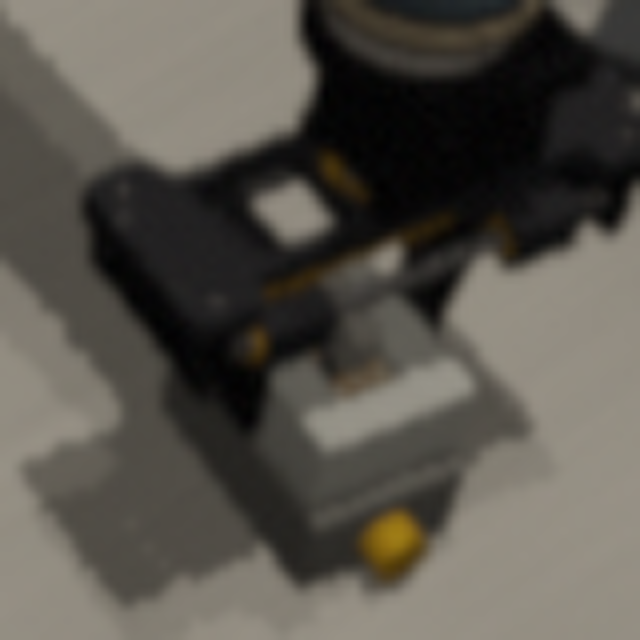

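```bash
python3 -m pendant '[{"dx":0,"dy":0,"dz":3,"spin":0,"claw":50},{"dx":0,"dy":0,"dz":6,"spin":0,"claw":50},{"dx":0,"dy":0,"dz":8,"spin":0,"claw":50},{"dx":0,"dy":0,"dz":8.5,"spin":0,"claw":50},{"dx":0,"dy":0,"dz":8.5,"spin":0,"claw":50},{"dx":0,"dy":0,"dz":8.5,"spin":0,"claw":50}]'
python3 -c "
from h import *
go(.5208,.1655,.0465,-100.9)"
```

```text
clock: 10.62
ee_pos: [0.521, 0.1655, 0.0463]
tool_rot: [-0.0, 0.995, -0.095, -0.0]
ft_force: [-3.0, -0.8, 7.8]
finger_gap: 0.0636
clock 10.6167 at [0.521  0.1655 0.0463] yaw_y -100.88 tilt [-0.001  0.001 -1.   ] q7 [-0.89  0.57  0.68  2.02 -0.53  0.73 -1.64] F [-3.  -0.8  7.8] gap 0.0636
move dx -0.2 dy 0.1 dz -0.2 spin 0.00
```

```bash
python3 -m pendant '[{"dx":0,"dy":0,"dz":0,"spin":0,"claw":87},{"dx":0,"dy":0,"dz":0,"spin":0,"claw":87},{"dx":0,"dy":0,"dz":0,"spin":0,"claw":87},{"dx":0,"dy":0,"dz":0,"spin":0,"claw":87},{"dx":0,"dy":0,"dz":-10,"spin":0,"claw":87},{"dx":0,"dy":0,"dz":-25,"spin":0,"claw":87},{"dx":0,"dy":0,"dz":-45,"spin":0,"claw":87},{"dx":0,"dy":0,"dz":-70,"spin":0,"claw":87},{"dx":0,"dy":0,"dz":-100,"spin":0,"claw":87},{"dx":-40,"dy":0,"dz":-130,"spin":0,"claw":87},{"dx":-80,"dy":0,"dz":-140,"spin":0,"claw":87},{"dx":-80,"dy":40,"dz":-140,"spin":0,"claw":87},{"dx":-80,"dy":80,"dz":-140,"spin":0,"claw":87},{"dx":-80,"dy":120,"dz":-140,"spin":0,"claw":87},{"dx":-80,"dy":160,"dz":-140,"spin":0,"claw":87},{"dx":-80,"dy":200,"dz":-140,"spin":0,"claw":87},{"dx":-80,"dy":200,"dz":-140,"spin":0,"claw":87}]'
python3 -c "
from h import *
snap('scene','pics/s7.png');crop('pics/s7.png','pics/s7a.png',360,110,440,190,8)
snap('top','pics/t7.png');crop('pics/t7.png','pics/t7a.png',165,135,245,225,6)
go(.5208,.1655,.2,75)"
```

```text
clock: 12.03
ee_pos: [0.4027, -0.0225, 0.1859]
tool_rot: [-0.001, 0.995, -0.1, -0.0]
ft_force: [0.6, -0.4, 0.9]
finger_gap: 0.0871
clock 12.1333 at [ 0.4046 -0.0171  0.186 ] yaw_y -101.13 tilt [ 0.001  0.002 -1.   ] q7 [-1.03  0.06  1.04  2.21 -0.07  0.9  -1.72] F [-0.1  0.7 -0.8] gap 0.0872
move dx 78.8 dy -201.6 dz -13.5 spin -29.36
```

View pics/s7a.png

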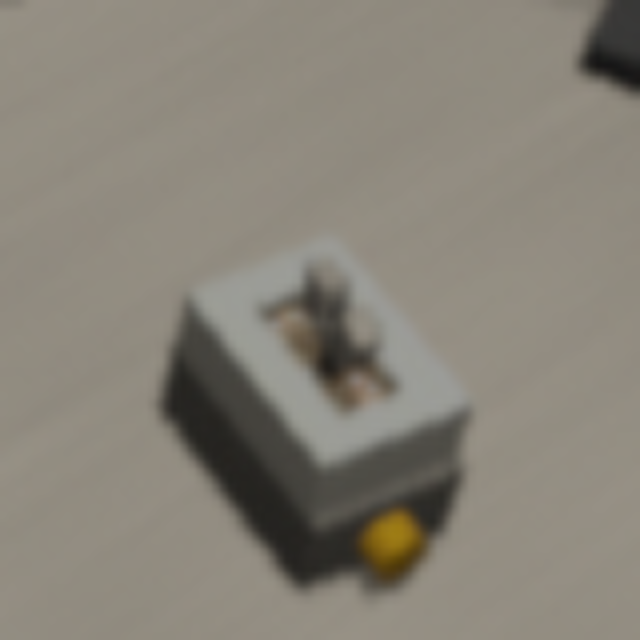

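View pics/t7a.png

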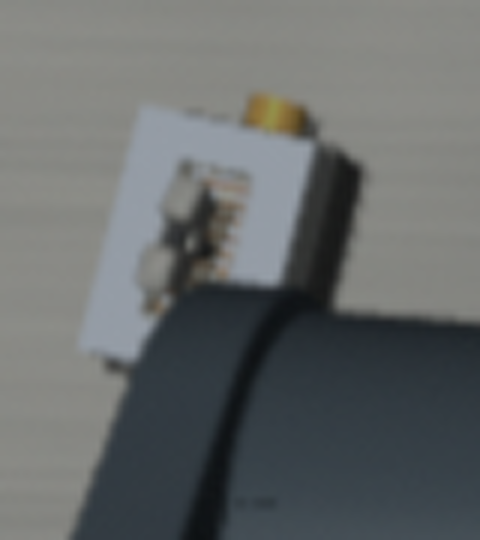

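```bash
python3 - <<'E'
from h import *
cs=cp([(470,410),(322,470),(188,293),(330,237)],360,110,8)
ct=cp([(145,105),(316,143),None,(82,350)],165,135,6)
a,e=fit([('top',ct),('scene',cs)],.09,.064,.07,[.52,.165,-.19]);print(a,np.degrees(a[2]),e.round(1))
ws=cp([(325,272),(362,328)],360,110,8); wt=cp([(183,195),(156,270)],165,135,6)
A=[w('scene',*q,.098) for q in ws];B=[w('top',*q,.098) for q in wt];print(A,B)
for a,b in (A,B[::-1]):
    d=b-a;print((a+b)/2,np.degrees(np.arctan2(d[1],d[0])),np.hypot(*d[:2]))
E
```

```text
[ 0.52078356  0.16491311 -0.19853661] -11.375310026146266 [-0.2 -0.1  0.4 -0.  -0.3 -0.   0.3 -0.4 -0.2 -0.1 -0.6  0.4  0.2  0.1]
[array([0.50873455, 0.16949907, 0.098     ]), array([0.53542592, 0.16117041, 0.098     ])] [array([0.53396586, 0.16227305, 0.098     ]), array([0.5078975 , 0.17014872, 0.098     ])]
[0.52208023 0.16533474 0.098     ] -17.32979182336114 0.027960609965331815
[0.52093168 0.16621089 0.098     ] -16.810406932498225 0.027232068552947304
```

```bash
python3 -m pendant '[{"dx":0,"dy":0,"dz":-5,"spin":-1,"claw":87},{"dx":5,"dy":-10,"dz":-10,"spin":-2,"claw":80},{"dx":10,"dy":-20,"dz":-13,"spin":-3,"claw":70},{"dx":15,"dy":-30,"dz":-13,"spin":-4,"claw":60},{"dx":20,"dy":-40,"dz":-13,"spin":-5,"claw":50},{"dx":24,"dy":-50,"dz":-13,"spin":-6,"claw":40},{"dx":28,"dy":-60,"dz":-13,"spin":-7,"claw":36},{"dx":32,"dy":-70,"dz":-13,"spin":-8,"claw":36},{"dx":36,"dy":-80,"dz":-13,"spin":-9,"claw":36},{"dx":40,"dy":-90,"dz":-13,"spin":-10,"claw":36},{"dx":44,"dy":-100,"dz":-13,"spin":-11,"claw":36},{"dx":48,"dy":-110,"dz":-13,"spin":-12,"claw":36},{"dx":52,"dy":-120,"dz":-13,"spin":-13,"claw":36},{"dx":56,"dy":-130,"dz":-13,"spin":-14,"claw":36},{"dx":60,"dy":-140,"dz":-13,"spin":-15,"claw":36},{"dx":64,"dy":-150,"dz":-13,"spin":-16,"claw":36},{"dx":68,"dy":-160,"dz":-13,"spin":-17,"claw":36},{"dx":72,"dy":-170,"dz":-13,"spin":-18,"claw":36},{"dx":72,"dy":-170,"dz":-13,"spin":-18,"claw":36},{"dx":72,"dy":-170,"dz":-13,"spin":-18,"claw":36}]'
python3 -c "
from h import *
go(.5213,.1657,.18,73.5)"
```

```text
clock: 13.8
ee_pos: [0.5074, 0.1388, 0.1982]
tool_rot: [-0.0, 0.662, 0.75, -0.0]
ft_force: [0.2, -0.6, 1.2]
finger_gap: 0.0358
clock 13.8 at [0.5074 0.1388 0.1982] yaw_y 7.11 tilt [-0.001 -0.    -1.   ] q7 [-0.86  0.28  0.63  1.94 -0.2   0.98 -0.02] F [ 0.2 -0.6  1.2] gap 0.0358
move dx 25.0 dy 17.1 dz 18.1 spin -11.06
```

```bash
python3 -m pendant '[{"dx":3,"dy":2,"dz":2,"spin":-1,"claw":36},{"dx":6,"dy":4,"dz":4,"spin":-2,"claw":36},{"dx":9,"dy":6,"dz":6,"spin":-3,"claw":36},{"dx":12,"dy":8,"dz":9,"spin":-4,"claw":36},{"dx":15,"dy":10,"dz":12,"spin":-5,"claw":36},{"dx":18,"dy":12,"dz":15,"spin":-6,"claw":36},{"dx":21,"dy":14,"dz":18,"spin":-7,"claw":36},{"dx":23,"dy":16,"dz":25,"spin":-8,"claw":36},{"dx":25,"dy":17,"dz":35,"spin":-9,"claw":36},{"dx":25,"dy":17,"dz":45,"spin":-10,"claw":36},{"dx":25,"dy":17,"dz":55,"spin":-11,"claw":36},{"dx":25,"dy":17,"dz":65,"spin":-11.06,"claw":36},{"dx":25,"dy":17,"dz":68,"spin":-11.06,"claw":36},{"dx":25,"dy":17,"dz":68,"spin":-11.06,"claw":36},{"dx":25,"dy":17,"dz":68,"spin":-11.06,"claw":36},{"dx":25,"dy":17,"dz":68,"spin":-11.06,"claw":36},{"dx":25,"dy":17,"dz":68,"spin":-11.06,"claw":36}]'
python3 -c "
from h import *
snap('scene','pics/s8.png');crop('pics/s8.png','pics/s8a.png',360,100,440,180,8)
go(.5213,.1657,.0775,73.5)"
```

```text
clock: 15.22
ee_pos: [0.5218, 0.1645, 0.1311]
tool_rot: [0.001, 0.144, 0.99, 0.0]
ft_force: [0.0, -1.4, 0.4]
finger_gap: 0.0359
clock 15.2667 at [0.5217 0.1646 0.1311] yaw_y 73.44 tilt [ 0.001  0.    -1.   ] q7 [-0.66  0.37  0.35  1.95 -0.17  0.84  1.06] F [-0.2 -0.3  0.9] gap 0.0361
move dx 0.8 dy 0.9 dz 53.6 spin -0.01
```

View pics/s8a.png

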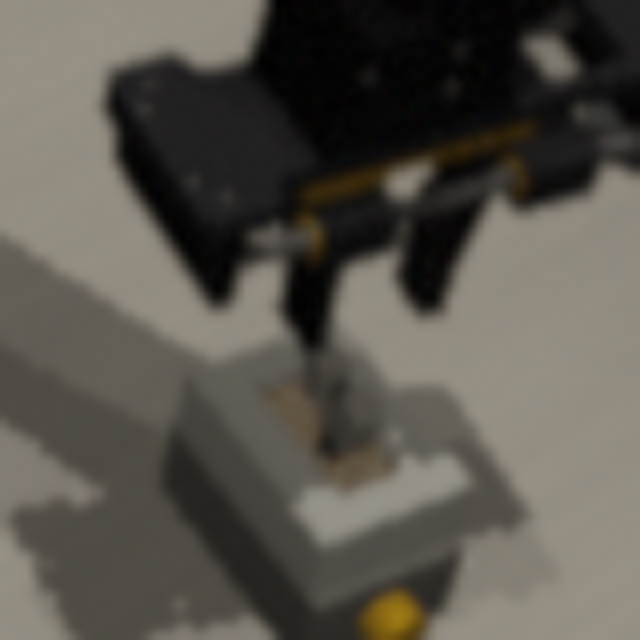

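```bash
python3 -m pendant '[{"dx":0.8,"dy":0.9,"dz":10,"spin":0,"claw":36},{"dx":0.8,"dy":0.9,"dz":20,"spin":0,"claw":36},{"dx":0.8,"dy":0.9,"dz":30,"spin":0,"claw":36},{"dx":0.8,"dy":0.9,"dz":40,"spin":0,"claw":36},{"dx":0.8,"dy":0.9,"dz":48,"spin":0,"claw":36},{"dx":0.8,"dy":0.9,"dz":52.5,"spin":0,"claw":36},{"dx":0.8,"dy":0.9,"dz":52.5,"spin":0,"claw":36},{"dx":0.8,"dy":0.9,"dz":52.5,"spin":0,"claw":36},{"dx":0.8,"dy":0.9,"dz":52.5,"spin":0,"claw":36}]'
python3 -c "
from h import *
go(.5213,.1657,.0775,73.5)"
python3 -m pendant '[{"dx":0,"dy":0,"dz":0,"spin":0,"claw":5},{"dx":0,"dy":0,"dz":0,"spin":0,"claw":5},{"dx":0,"dy":0,"dz":0,"spin":0,"claw":5},{"dx":0,"dy":0,"dz":0,"spin":0,"claw":5},{"dx":0,"dy":0,"dz":0,"spin":0,"claw":5},{"dx":0,"dy":0,"dz":0,"spin":0,"claw":5},{"dx":0,"dy":0,"dz":0,"spin":0,"claw":5},{"dx":0,"dy":0,"dz":0,"spin":0,"claw":5}]'
python3 -c "
from h import *
go(.5213,.1657,.0775,-1.2);print(monitor.get_state()['torque'])"
```

```text
clock: 16.02
ee_pos: [0.5213, 0.1655, 0.0783]
tool_rot: [0.0, 0.144, 0.99, 0.0]
ft_force: [0.2, 0.4, 0.6]
finger_gap: 0.0361
clock 16.0167 at [0.5213 0.1655 0.0783] yaw_y 73.46 tilt [ 0.001  0.    -1.   ] q7 [-0.64  0.45  0.33  1.99 -0.21  0.73  1.1 ] F [0.2 0.4 0.6] gap 0.0361
move dx 0.0 dy 0.2 dz 0.8 spin -0.01
clock: 16.68
ee_pos: [0.5213, 0.1667, 0.0783]
tool_rot: [0.0, 0.143, 0.99, 0.001]
ft_force: [1.4, 3.7, 0.2]
finger_gap: 0.0115
clock 16.6833 at [0.5213 0.1667 0.0783] yaw_y 73.51 tilt [ 0.001  0.002 -1.   ] q7 [-0.64  0.45  0.33  1.99 -0.21  0.73  1.1 ] F [1.4 3.7 0.2] gap 0.0115
move dx -0.3 dy -1.0 dz 0.8 spin 12.45
[ 0.98489412 -0.22448039 -0.03193618]
```

```bash
python3 -m pendant '[{"dx":0,"dy":1,"dz":0,"spin":0.3,"claw":5},{"dx":0,"dy":1,"dz":0,"spin":1,"claw":5},{"dx":0,"dy":1,"dz":0.2,"spin":1.7,"claw":5},{"dx":0,"dy":1,"dz":0.3,"spin":2.4,"claw":5},{"dx":0,"dy":1,"dz":0.4,"spin":3.1,"claw":5},{"dx":0,"dy":1,"dz":0.5,"spin":3.8,"claw":5},{"dx":0,"dy":1,"dz":0.6,"spin":4.5,"claw":5},{"dx":0,"dy":1,"dz":0.7,"spin":5.2,"claw":5},{"dx":0,"dy":1,"dz":0.8,"spin":5.9,"claw":5},{"dx":0,"dy":1,"dz":0.9,"spin":6.6,"claw":5},{"dx":0,"dy":1,"dz":1,"spin":7.3,"claw":5},{"dx":0,"dy":1,"dz":1.1,"spin":8,"claw":5},{"dx":0,"dy":1,"dz":1.3,"spin":8.7,"claw":5},{"dx":0,"dy":1,"dz":1.5,"spin":9.4,"claw":5},{"dx":0,"dy":1,"dz":1.7,"spin":10.1,"claw":5},{"dx":0,"dy":1,"dz":1.8,"spin":10.8,"claw":5},{"dx":0,"dy":1,"dz":1.8,"spin":11.2,"claw":5},{"dx":0,"dy":1,"dz":1.8,"spin":11.2,"claw":5},{"dx":0,"dy":1,"dz":1.8,"spin":11.2,"claw":5},{"dx":0,"dy":1,"dz":1.8,"spin":11.2,"claw":5}]'
python3 -c "
from h import *
go(.5213,.167,.0765,-1.2);print(monitor.get_state()['torque'])"
```

```text
clock: 18.35
ee_pos: [0.5213, 0.1667, 0.0765]
tool_rot: [-0.0, 0.667, 0.745, 0.0]
ft_force: [-0.1, 3.7, 4.1]
finger_gap: 0.0114
clock 18.35 at [0.5213 0.1667 0.0765] yaw_y 6.33 tilt [ 0.     0.001 -1.   ] q7 [-0.87  0.5   0.63  2.   -0.43  0.77  0.13] F [-0.1  3.7  4.1] gap 0.0114
move dx 0.2 dy 0.0 dz 0.0 spin 1.26
[ 0.61920972  0.08948653 -0.02943056]
```

```bash
python3 -m pendant '[{"dx":0,"dy":0,"dz":0,"spin":0.4,"claw":5},{"dx":0,"dy":0,"dz":0,"spin":0.8,"claw":5},{"dx":0,"dy":0,"dz":0,"spin":1.1,"claw":5},{"dx":0,"dy":0,"dz":0,"spin":1.3,"claw":5},{"dx":0,"dy":0,"dz":0,"spin":1.3,"claw":5},{"dx":0,"dy":0,"dz":0,"spin":1.3,"claw":5},{"dx":0,"dy":0,"dz":0,"spin":1.3,"claw":5}]'
python3 -c "
from h import *
go(.5213,.167,.0765,-1.2);print(monitor.get_state()['torque'])"
python3 -m pendant '[{"dx":0,"dy":0,"dz":0,"spin":0.3,"claw":5},{"dx":0,"dy":0,"dz":0,"spin":0.5,"claw":5},{"dx":0,"dy":0,"dz":0,"spin":0.5,"claw":5},{"dx":0,"dy":0,"dz":0,"spin":0.5,"claw":5},{"dx":0,"dy":0,"dz":0,"spin":0.5,"claw":5}]'
python3 -c "
from h import *
go(.5213,.167,.0765,-1.2);print(monitor.get_state()['torque'])"
```

```text
clock: 18.93
ee_pos: [0.5212, 0.1667, 0.0764]
tool_rot: [-0.0, 0.716, 0.698, 0.0]
ft_force: [0.4, 4.1, 3.7]
finger_gap: 0.0116
clock 18.9333 at [0.5212 0.1667 0.0764] yaw_y -1.49 tilt [ 0.     0.001 -1.   ] q7 [-0.89  0.51  0.67  2.   -0.45  0.77  0.02] F [0.4 4.1 3.7] gap 0.0116
move dx 0.3 dy 0.1 dz -0.1 spin -0.05
[ 0.87059632  0.00941062 -0.03167824]
clock: 19.35
ee_pos: [0.5212, 0.1666, 0.0763]
tool_rot: [0.0, 0.734, 0.679, 0.0]
ft_force: [0.4, 4.8, 2.2]
finger_gap: 0.0117
clock 19.35 at [0.5212 0.1666 0.0763] yaw_y -4.44 tilt [ 0.  0. -1.] q7 [-0.9   0.52  0.68  2.01 -0.46  0.78 -0.02] F [0.4 4.8 2.2] gap 0.0117
move dx 0.4 dy 0.0 dz -0.2 spin -0.54
[0.75597694 0.01531669 0.55964962]
```

```bash
python3 -m pendant '[{"dx":0,"dy":0,"dz":0,"spin":0,"claw":40},{"dx":0,"dy":0,"dz":0,"spin":0,"claw":40},{"dx":0,"dy":0,"dz":0,"spin":0,"claw":40},{"dx":0,"dy":0,"dz":0,"spin":0,"claw":40},{"dx":0,"dy":0,"dz":-10,"spin":0,"claw":40},{"dx":0,"dy":0,"dz":-25,"spin":0,"claw":40},{"dx":0,"dy":0,"dz":-50,"spin":0,"claw":40},{"dx":0,"dy":0,"dz":-80,"spin":0,"claw":40},{"dx":0,"dy":0,"dz":-110,"spin":0,"claw":40},{"dx":30,"dy":0,"dz":-120,"spin":0,"claw":40},{"dx":65,"dy":0,"dz":-120,"spin":0,"claw":40},{"dx":105,"dy":0,"dz":-120,"spin":0,"claw":40},{"dx":145,"dy":0,"dz":-120,"spin":0,"claw":40},{"dx":185,"dy":0,"dz":-120,"spin":0,"claw":40},{"dx":225,"dy":0,"dz":-120,"spin":0,"claw":40},{"dx":225,"dy":0,"dz":-120,"spin":0,"claw":40},{"dx":225,"dy":0,"dz":-120,"spin":0,"claw":40},{"dx":225,"dy":0,"dz":-120,"spin":0,"claw":40}]'
python3 -c "
from h import *
snap('scene','pics/s9.png');crop('pics/s9.png','pics/s9a.png',360,110,440,190,8)
snap('top','pics/t9.png');crop('pics/t9.png','pics/t9a.png',165,135,245,225,6)
go(.5208,.1655,.2,75)"
```

```text
clock: 20.85
ee_pos: [0.539, 0.3897, 0.1964]
tool_rot: [0.001, 0.735, 0.678, -0.0]
ft_force: [0.6, 0.7, 0.3]
finger_gap: 0.0398
clock 20.95 at [0.5395 0.3885 0.1967] yaw_y -4.7 tilt [ 0.    -0.001 -1.   ] q7 [-1.18  0.55  0.73  1.62 -0.4   1.12 -0.43] F [-0.4 -0.3 -0.4] gap 0.0404
move dx -223.8 dy -0.3 dz -3.1 spin -13.28
```

View pics/s9a.png

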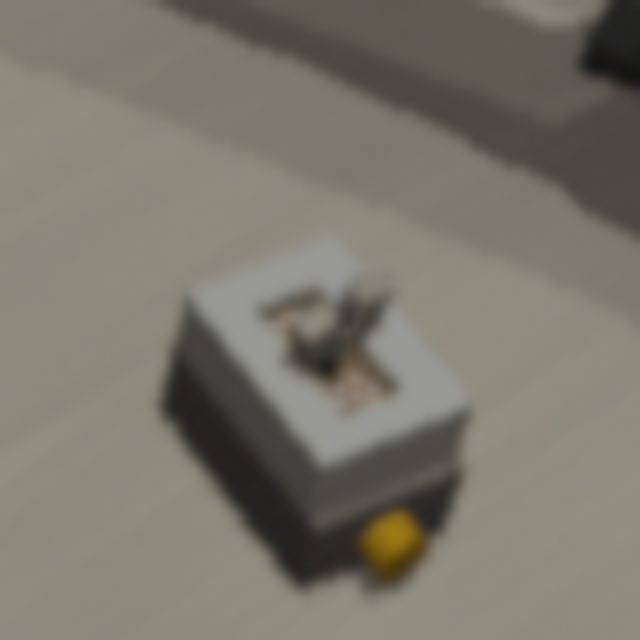

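View pics/t9.png

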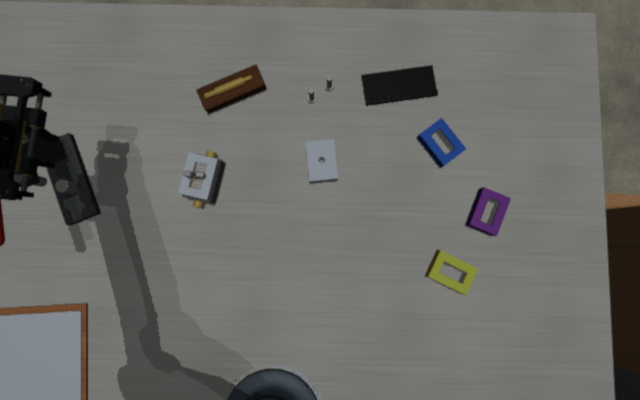

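View pics/t9a.png

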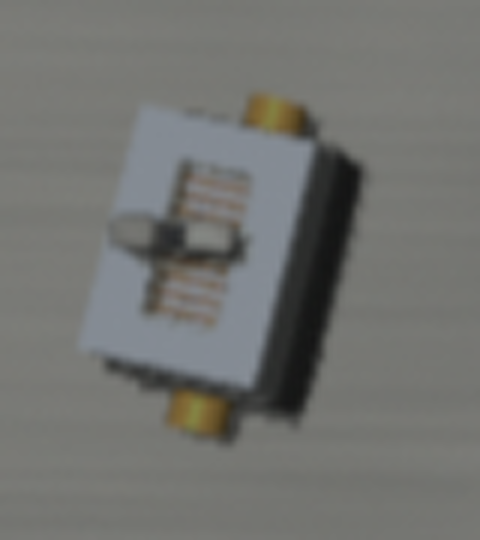

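```bash
python3 -c "
from h import *
print(r.sign_off())"
```

```text
the job is handed in; nothing more can be done
None
```

The filter housing is closed: the slotted cover is seated and the wing nut is turned to its stop, with its wings across the slot. I handed the job in at about 21 s.

**Cover:** I gripped the slotted aluminium cover by its long sides, lowered it over the wing nut and released it. The tool stopped exactly 40 mm above its pick-up height with 7.8 N of contact force. The pictures then put the cover centre within 0.5 mm of the housing's and parallel to about 0.5°.

**Wing nut:** I turned it about 78° clockwise. The torque stayed flat, then rose to 0.56 N m at the end, which I took as the stop. The last pictures put the wings at roughly 84° against a nominal 80°, which is within the error of reading those pixels.

**End state:** In the last pictures the cover had not moved, and the round-hole cover and the blue, purple and yellow look-alikes were where they started. The gripper was clear and read no meaningful force.

**Disagreements:**
- My first move was refused because every row needs all five values; nothing moved.
- While the nut was gripped, the jaws showed a steady sideways force of about 4 N, because my estimate of the nut's centre was off by about 1 mm.

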